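Read out a shipment recorder with the touch probe

TASK

The shipment recorder with the orange bumpers has to be read out. Take the touch probe from its stand and, with its sprung nose, gently press that recorder's recessed red button all the way in to wake it; then set the nose on the same recorder's round steel read contact and finish while still holding the probe there, square to the recorder's sloping face, pressed lightly so that the sprung nose is about half way in and held still. Leave the blue recorder and the other things on the bench alone.

Things in the scene. Friction and masses are not known exactly. Their poses are not given: they have to be found in the camera images.
- probe: touch probe, loose, about 0.11 kg, 135 mm long, standing upright nose down in its stand. Origin: tip of the nose when fully out; z runs along the probe, nose to grip. From the origin: brass sprung nose 6 mm thick, round end (0 to 22 mm); steel neck up to 16 mm thick (to 48 mm), which sits in the stand; round black grip 24 mm thick (48 to 132 mm, ribs 76 to 119 mm: take it there); end cap
- nose_tip (a point): the end of the sprung nose (moves with the nose); it touches things here
- nose (a joint): how far the sprung nose is pushed into the probe, m: 0 is fully out, 0.010 is its stop. Spring: it begins to move at about 1.0 N, needs 2.75 N at half way (0.005) and 4.5 N at the stop
- probe_stand: fixed stand of the probe: black round foot 84 mm across and 12 mm high, upright aluminium tube 34 mm across, bore 20 mm, top at 64 mm. The shoulder under the probe's grip rests on the tube's top, so the probe has to be lifted straight up by at least 50 mm to come free. Origin: centre of the underside
- orange_recorder: shock recorder, white face, orange bumpers, 80 (x) by 104 (y) by 29 mm. Its face slopes down towards the robot by 8 to 26 degrees. Origin: centre of the face, about 70 mm above the bench; z: straight out of the face; x: up the slope; y: to the left. Flat face, corner bumpers 2 mm proud. Red button at (-19, +28) mm, read contact at (-19, -28) mm, grey-green display above them
- orange_button_top (a point): centre of the top of the orange recorder's red button (moves with it), a 11 mm cap at the bottom of a 13 mm hole, 4 mm below the face when not pressed. It is pressed along minus z of the recorder
- orange_button (a joint): how far that button is pressed, m: 0 is out, 0.004 is fully in; its spring begins to give at 0.6 N and needs 2.0 N fully in (the probe's nose is then about 3 mm in); it springs back when let go
- orange_contact (a point): centre of the orange recorder's steel read contact, a flat disc 17 mm across at the bottom of a round pocket of 18 mm diameter, 2 mm below the face, with an orange bead round it
- orange_cradle: cradle of the orange recorder (carries it), fixed to the bench; a stiff friction hinge between its two ears keeps the slope. Steel foot 112 mm by 134 mm, 155 mm over the black knobs, ears 67 mm high. Origin: centre of the underside
- blue_recorder: the same kind of recorder in the same kind of cradle, with blue bumpers; not to be touched. Frame as for the orange one
- blue_cradle: cradle of the blue recorder (carries it): steel foot 112 mm by 134 mm, two side ears with black knobs 155 mm over the knobs, 67 mm high. Origin: centre of the underside
- sample_box: small taped cardboard box 57 by 94 by 41 mm, loose bystander; origin: centre of the underside
- marker: black marker pen 18 by 135 by 20 mm lying on the bench, loose bystander; origin: centre of the underside
- oil_bottle: small black bottle with a red cap, 43 mm diameter, 105 mm high, loose bystander; origin: centre of the underside

How it is judged:
On the way:
1. the orange recorder's recessed button is pressed fully in by the probe, which the gripper holds (value of joint orange_button above 0.0032 m and contact force between probe and orange_recorder above 0.5 N and distance between nose_tip and orange_button_top below 0.006 m and contact force between the fingers and probe above 0.5 N), for 0.1 s.
At the end, for the whole second after the job is handed in: the gripped probe is still, its nose tip within 7 mm of the centre of the orange recorder's read contact, its axis within 8 degrees (0.14 rad) of square to the face, the nose 2 to 8 mm in (of 10) and pressing with 0.8 to 8 N; the red button is out again (distance between nose_tip and orange_contact below 0.007 m and angle between the z axis of probe and the z axis of orange_recorder, either way round below 0.14 rad and value of joint nose between 0.002 and 0.008 m and contact force between probe and orange_recorder between 0.8 and 8 N and contact force between the fingers and probe above 0.5 N and value of joint orange_button below 0.001 m and linear speed of probe below 0.01 m/s); the arm keeps its last pose, push and grip.
It fails at once if the orange recorder is pressed hard with the probe (over 15 N) (contact force between probe and orange_recorder above 15 N).
It fails at once if the blue recorder or its cradle is touched (contact force between blue_cradle and anything else above 1.5 N).
It fails at once if the sample box, marker or oil bottle is shifted by more than 30 mm (distance of any of sample_box, marker, oil_bottle from where it was at the start of the episode above 0.03 m).
It also fails if it takes over 48 s, if anything falls off the work surface, if the arm or the gripper's body presses on something with over 40 N, if the wrist force passes 120 N, or if a joint passes its speed limit or range.

ROBOT

A 6-joint arm with a two-finger parallel gripper is mounted at the origin on a cart in front of the work surface, level with it; the furniture and walls round the work are solid. World frame = base frame: x ahead of the robot, y to its left, z up, the work surface at z = 0. Lengths are in m, angles in rad, forces in N, time in s.
With the tool pointing down it reaches from about 0.3 to 0.875 m from the base axis. Payload 6.4 kg.
Tool frame: the origin (TCP) lies at the very end of the fingers, on their centre line; the grasp point (between the pads) lies 19 mm behind it; z points along the fingers, y is the line along which they close (so a half turn about z gives the same grasp; the last joint's range is limited). The gripper opens to 85 mm and grips with 20 to 120 N. Pads are 22 mm wide; open, the fingers measure 114 mm over their backs; the gripper's body (76 mm by 85 mm) begins 54 mm behind the grasp point. The pads swing forward as they close: fully open they stand 13 mm farther back than shut.
Start: joints at [1.137, 0.181, 1.607, -0, 1.354, -0.206], TCP at [0.13, 0.56, 0.231] pointing down, gripper open.
Joint ranges: [-2.99, 2.99], [-0.89, 2.07], [0.3, 2.58], [-1.14, 4.28], [0, 2.63], [-3.12, 3.12]. Speed limits (rad/s): [2.57, 2.57, 3.01, 3.14, 3.14, 3.14].

INTERFACE

Orientations are given as a unit quaternion [w, x, y, z].
In Python, from bench import ctrl, camera, calibration, order, outline_of gives the robot as it stands.
- The arm moves only by the tool move_arm, never from a script. Its argument "series" is a list that holds one entry, the list of rows, each a list of 5 numbers: the opening, from 0 (shut) to 1 (fully open), then the shift along the tool's x, y, z in mm, then the turn about the tool's z in rad. A call has exactly 10 rows; each row is the pose to reach, as a shift and turn from the pose commanded when the call began, along the tool's axes at that moment; what a row does not reach only later rows make up. A row lasts 1/12 s, in which the tool goes at most 41.7 mm and 7.16 degrees, less where a joint would pass 70% of its speed; a pose out of reach is approached as far as the arm can. A call with a gripper value outside its range is refused whole. The fingers move at their own pace and stop on an object; the grip force is fixed at half the most. Time passes only in rows, so rows that repeat a pose let the fingers close, or fill a call up. It gives the time, the measured TCP pose, the force, the opening and the grip force at its end, in the units of the state.
- ctrl.get_obs(): the state, without advancing time (a new reading comes with each control period).
- camera(name): name is "scene" or "side" or "wrist"; returns (picture, depth): 420x560x3 uint8, blue, green, red; 420x560 float32, m along the optical axis (not along the pixel's ray), 0 where there is no reading.
- calibration(name): a dict with "intrinsics" (3x3 intrinsics, pixels), "rvec" (rotation vector, rad) and "tvec" (3), from world to camera coordinates, as OpenCV has them. Camera axes: x right, y down, z forward; pixel columns grow to the right and rows downward; lengths in m; the calibration is good to about 2 mm. A picture is of the moment at which its call begins: read the wrist's pose just before it. calibration takes no time and is no camera call; for the wrist camera it gives the pose at the moment of the call.
- order.hand_in(): hands the job in; it is judged then, once.
Trained networks look in the newest picture that a camera, given by its name, has taken for a name from the list of things; names that differ only in an ending like _2 or _b are one class to them, and where a whole thing is asked for, a point or a joint stands for the part that bears it (a point fixed in the world has none). Each returns a list of dicts, best first, with "conf" (0 to 1); they miss things now and then, are a little off and sometimes report something else, mostly with a low value. They report only what shows in the picture. A call takes as long as a camera call.
- outline_of(target, camera): "region" (420x560 bool, what is visible of it) and "bbox" ([centre column, centre row, width, height] in pixels, round what is visible of it).
The state is a dict: "time_s": time; "q": joint angles; "dq": joint speeds; "joint_efforts": joint torques, N m; "eef_pos": TCP position; "eef_rot": TCP orientation; "wrist_force": force on the tool from outside, world axes, zero at the start; "torque": the same for the moment, N m; "opening": opening from 0.0 (shut) to 1.0 (fully open); "grasp_force": force on a finger pad.
Only numpy, scipy, OpenCV 4.12 (cv2) and the standard library are available. Lean on these libraries where they do the work, as an engineer would, in place of code of your own. Each camera call takes 0.05 s, during which the arm holds its last target. There are 200 camera calls.

## Working session

There is one attempt and no reset: what is moved stays moved. The work goes in short steps, Python scripts to look and compute and a tool call to move; the robot and the scene stay as the last step left them, time stands still between calls to the robot, and variables do not carry over. Pictures are saved under pics/ and viewed, at most 10 in all, crops included, and the job is handed in when it is done.

Besides the shell and the picture viewer there is one more tool, called as a command line: name --argument value ..., lists and objects as JSON in quotes. move_arm: Moves the arm, as the interface text tells. Its arguments: {"type":"object","properties":{"series":{"type":"array","items":{"type":"array","items":{"type":"array","items":{"type":"number"}}}}},"required":["series"]}

```bash
ls; mkdir -p pics
cat > h.py <<'E'
import numpy as np,cv2
from bench import ctrl,camera,calibration,order,outline_of
from scipy.spatial.transform import Rotation as R
def cal(n):
    c=calibration(n); return np.array(c['intrinsics']),R.from_rotvec(np.ravel(c['rvec'])).as_matrix(),np.ravel(c['tvec'])
def pts(n,d,mask,c=None):
    K,Rm,t=c or cal(n); v,u=np.nonzero(mask&(d>0)); z=d[v,u]
    p=np.stack([(u-K[0,2])/K[0,0]*z,(v-K[1,2])/K[1,1]*z,z],1); return (p-t)@Rm
def proj(n,P,c=None):
    K,Rm,t=c or cal(n); q=(np.atleast_2d(P)@Rm.T+t)@K.T; return q[:,:2]/q[:,2:]
def tool():
    o=ctrl.get_obs(); return np.array(o['eef_pos']),R.from_quat(np.array(o['eef_rot'])[[1,2,3,0]]).as_matrix(),o
E
python3 - <<'E'
from h import *
p,M,o=tool(); print(o,M.round(3))
ims=[]
for n in ['scene','side']:
    im,d=camera(n); np.savez('/tmp/'+n,im=im,d=d)
    for t in ['probe','probe_stand','orange_recorder','orange_button_top','orange_contact','blue_recorder','oil_bottle','sample_box','marker']:
        for r in outline_of(t,n)[:2]:
            q=pts(n,d,r['region']); print(n,t,round(r['conf'],2),np.round(r['bbox']),np.median(q,0).round(3) if len(q) else None, np.percentile(q,[2,98],axis=0).round(3).tolist() if len(q) else '')
    cv2.imwrite(f'pics/{n}0.png',im)
E
```

```text
pics
{'time_s': 0.0, 'q': array([ 1.13669161e+00,  1.81491700e-01,  1.60804343e+00,  4.38236522e-05,
        1.35378015e+00, -2.06322232e-01]), 'dq': array([ 1.11842719e-03,  7.96047867e-05,  5.65106137e-04,  1.13309973e-03,
        1.25270754e-03, -2.30944065e-05]), 'joint_efforts': array([-5.74376845e-04, -4.44876087e+01, -3.51333690e+01, -3.80476822e-04,
        9.01583611e-03, -2.82625797e-05]), 'eef_pos': array([0.12958755, 0.55963503, 0.23039477]), 'eef_rot': array([-2.91422213e-04,  1.13649845e-01,  9.93520493e-01, -8.10800178e-04]), 'wrist_force': array([-0.07004737,  0.60040273, -0.33034371]), 'torque': array([-0.02950988, -0.01468689, -0.04388082]), 'grasp_force': 0.0, 'opening': 1.0013271726772757} [[-0.974  0.226 -0.001]
 [ 0.226  0.974 -0.002]
 [ 0.    -0.002 -1.   ]]
scene probe 0.54 [204. 151.  15.  34.] [0.447 0.232 0.113] [[0.439, 0.227, -0.002], [0.485, 0.323, 0.15]]
scene probe_stand 0.94 [209. 178.  30.  33.] [0.442 0.227 0.011] [[0.412, 0.2, -0.001], [0.486, 0.277, 0.063]]
scene orange_recorder 0.71 [371. 242.  71.  63.] [ 0.573 -0.176  0.063] [[0.535, -0.229, 0.
[... 1364 characters left out ...]
24, 0.035], [0.627, -0.102, 0.082]]
side blue_recorder 0.83 [257. 229.  54.  42.] [0.547 0.078 0.065] [[0.507, -0.002, 0.029], [0.596, 0.113, 0.084]]
side blue_recorder 0.2 [323. 254.  33.  20.] [0.405 0.087 0.013] [[0.367, 0.022, -0.0], [0.438, 0.125, 0.02]]
side oil_bottle 0.77 [256. 177.  14.  26.] [ 0.593 -0.315  0.075] [[0.577, -0.378, 0.049], [0.615, -0.301, 0.106]]
side sample_box 0.85 [321. 229.  36.  26.] [ 0.407 -0.023  0.032] [[0.365, -0.077, 0.004], [0.444, 0.004, 0.043]]
side marker 0.65 [320. 253.  32.  19.] [0.406 0.09  0.014] [[0.37, 0.048, 0.0], [0.438, 0.126, 0.02]]
side marker 0.49 [256. 203.  48.  43.] [ 0.58  -0.14   0.059] [[0.526, -0.268, 0.007], [0.636, -0.09, 0.082]]
```

```bash
python3 -c "
import cv2,numpy as np
a=cv2.imread('pics/scene0.png');b=cv2.imread('pics/side0.png')
cv2.imwrite('pics/both.png',cv2.resize(np.vstack([a,b]),(400,600)) if 0 else cv2.resize(np.hstack([a,b]),(800,300)))"
```

```text
(no output)
```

View pics/scene0.png

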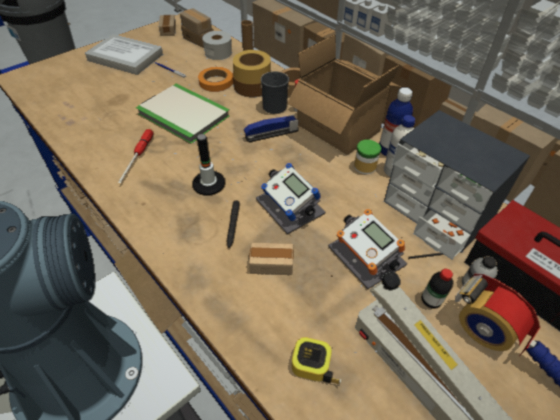

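View pics/side0.png

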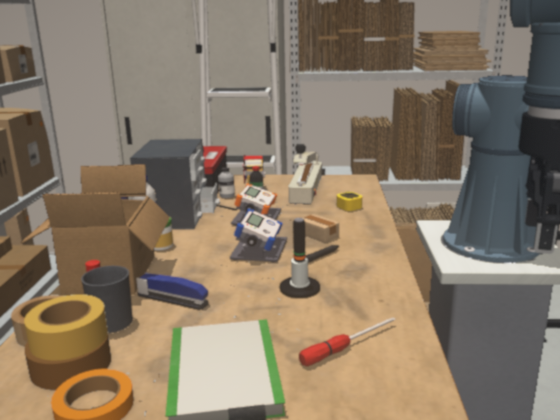

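```bash
cat > plane.py <<'E'
from h import *
def fit(P):
    rng=np.random.default_rng(0);best=None
    for _ in range(400):
        a=P[rng.choice(len(P),3,False)];n=np.cross(a[1]-a[0],a[2]-a[0])
        if np.linalg.norm(n)<1e-9: continue
        n/=np.linalg.norm(n)
        if abs(n[2])<.8: continue
        k=abs((P-a[0])@n)<.0015
        if best is None or k.sum()>best.sum(): best=k
    Q=P[best];c=Q.mean(0);n=np.linalg.svd(Q-c)[2][2];n*=np.sign(n[2]);return c,n,best
E
python3 - <<'E'
from plane import *
for n in ['scene','side']:
    im,d=camera(n); 
    r=[x for x in outline_of('orange_recorder',n) if x['bbox'][1]<250][0]
    P=pts(n,d,r['region']); P=P[P[:,2]>.045]; c,nv,k=fit(P); print(n,len(P),k.sum(),c.round(4),nv.round(4),'slope',np.degrees(np.arccos(nv[2])).round(1),'az',np.degrees(np.arctan2(nv[1],nv[0])).round(1))
    print(np.percentile(P[k],[1,99],axis=0).round(3))
    r=outline_of('probe',n)[0];P=pts(n,d,r['region']);P=P[P[:,2]>.09]; print('probe',np.median(P,0),np.percentile(P,[5,95],axis=0).round(4).tolist())
E
```

```text
scene 2207 1267 [ 0.576  -0.1697  0.0665] [-0.328   0.0356  0.944 ] slope 19.3 az 173.8
[[ 0.535 -0.223  0.052]
 [ 0.618 -0.114  0.08 ]]
probe [0.44680898 0.23205499 0.12691534] [[0.4402, 0.2275, 0.0944], [0.4597, 0.2443, 0.15]]
side 712 341 [ 0.5773 -0.1594  0.0693] [-0.3286  0.0563  0.9428] slope 19.5 az 170.3
[[ 0.534 -0.221  0.055]
 [ 0.621 -0.107  0.083]]
probe [0.45079824 0.25083796 0.12408316] [[0.4397, 0.2422, 0.0941], [0.461, 0.2556, 0.1514]]
```

move_arm --series '[[[1,-40,-25,0,-0.02],[1,-80,-50,0,-0.05],[1,-125,-78,0,-0.09],[1,-170,-106,0,-0.09],[1,-215,-134,0,-0.09],[1,-260,-162,0,-0.09],[1,-305,-190,0,-0.09],[1,-350,-218,0,-0.09],[1,-383,-238,0,-0.09],[1,-383,-238,0,-0.09]]]'

```text
time_s: 2.13
eef_pos: [0.426, 0.2642, 0.2316]
eef_rot: [0.0, 0.069, 0.998, 0.0]
wrist_force: [1.8, 1.0, -0.2]
opening: 1.003
grasp_force: 0.0
```

```bash
cat > look.py <<'E'
from plane import *
import sys
def wr(name,targets):
    p,M,o=tool(); c=cal('wrist'); im,d=camera('wrist'); cv2.imwrite(f'pics/{name}.png',im)
    print('tcp',p.round(4),'M',M.round(3).tolist(),'t',o['time_s'],'op',round(o['opening'],3),'g',o['grasp_force'],'F',np.round(o['wrist_force'],2))
    for t in targets:
        for r in outline_of(t,'wrist')[:2]:
            q=pts('wrist',d,r['region'],c); print(t,round(r['conf'],2),np.round(r['bbox']),len(q),np.percentile(q,[3,50,97],axis=0).round(4).tolist() if len(q) else '')
    return p,M,o,c,im,d
E
python3 - <<'E'
from look import *
wr('w1',['probe','probe_stand'])
E
```

```text
tcp [0.426  0.2642 0.2316] M [[-0.991, 0.137, 0.001], [0.137, 0.991, 0.0], [-0.001, 0.0, -1.0]] t 2.1333 op 1.003 g 0.0 F [ 1.83  1.01 -0.2 ]
probe 0.91 [251. 237.  34.  66.] 1903 [[0.4399, 0.2311, 0.0682], [0.4445, 0.2426, 0.1394], [0.4593, 0.252, 0.1506]]
probe_stand 0.72 [259. 198.  82.  76.] 4056 [[0.4148, 0.2041, 0.0064], [0.4398, 0.2473, 0.0109], [0.4821, 0.2773, 0.0631]]
```

View pics/w1.png

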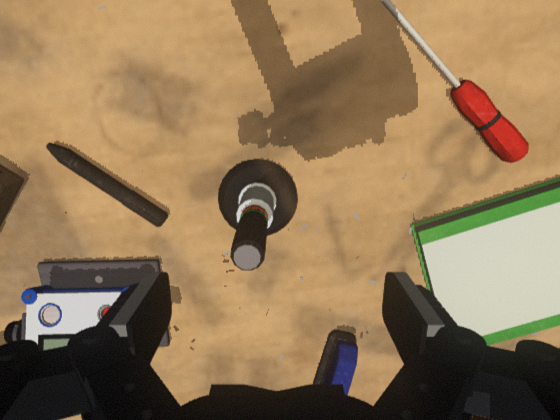

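move_arm --series '[[[1,-27,-19.5,0,0],[1,-27,-19.5,15,0],[1,-27,-19.5,45,0],[1,-27,-19.5,75,0],[1,-27,-19.5,105,0],[1,-27,-19.5,130,0],[1,-27,-19.5,137,0],[0.5,-27,-19.5,137,0],[0.3,-27,-19.5,137,0],[0,-27,-19.5,137,0]]]'

```text
time_s: 3.12
eef_pos: [0.4501, 0.2438, 0.0962]
eef_rot: [0.001, 0.068, 0.998, 0.001]
wrist_force: [-0.1, 0.5, -0.3]
opening: 0.607
grasp_force: 0.0
```

move_arm --series '[[[0,0,0,0,0],[0,0,0,0,0],[0,0,0,0,0],[0,0,0,0,0],[0,0,0,-5,0],[0,0,0,-12,0],[0,0,0,-20,0],[0,0,0,-27,0],[0,0,0,-30,0],[0,0,0,-30,0]]]'

```text
time_s: 3.95
eef_pos: [0.4497, 0.2432, 0.1256]
eef_rot: [0.001, 0.069, 0.998, 0.0]
wrist_force: [0.2, 0.8, -1.1]
opening: 0.267
grasp_force: 58.7
```

```bash
cat > ax.py <<'E'
from h import *
def axis(n,keep=None):
    p,M,o=tool(); c=cal(n); im,d=camera(n); r=outline_of('probe',n)
    if not r: print(n,'none');return
    m=r[0]['region']; P=pts(n,d,m,c); P=P[np.linalg.norm(P[:,:2]-p[:2],axis=1)<.08]
    ce=np.median(P,0); P=P[np.linalg.norm(P-ce,axis=1)<.12]
    q=P-P.mean(0); v=np.linalg.svd(q,full_matrices=False)[2][0]; v*=np.sign(v[2])
    print(n,round(r[0]['conf'],2),np.round(r[0]['bbox']),len(P),'mean',P.mean(0).round(4),'axis',v.round(3),'lean fwd deg',np.degrees(np.arctan2(v@M[:,0],v[2])).round(1),'side',np.degrees(np.arctan2(v@M[:,1],v[2])).round(1),'z',P[:,2].min().round(4),P[:,2].max().round(4))
    return im,P,v
E
python3 - <<'E'
from ax import *
print(tool()[2])
a=axis('scene');b=axis('side')
def crop(im): 
    u,v=proj('side',tool()[0])[0].astype(int) 
    return im
u,v=proj('side',tool()[0])[0].astype(int); C=b[0][v-60:v+60,u-80:u+80]
cv2.imwrite('pics/g1.png',cv2.resize(C,None,fx=5,fy=5,interpolation=cv2.INTER_CUBIC))
E
```

```text
{'time_s': 3.95, 'q': array([ 2.63204439e-01,  1.62811593e-01,  1.85922423e+00,  1.84067609e-04,
        1.11735850e+00, -1.16991697e+00]), 'dq': array([-0.00025997,  0.01680372,  0.01527552, -0.001701  , -0.01499494,
       -0.00020014]), 'joint_efforts': array([ 3.15316475e-02, -3.99592173e+01, -3.12088144e+01, -1.00426343e-03,
        1.58976219e-01,  6.39109544e-05]), 'eef_pos': array([0.4496537 , 0.24321798, 0.12559987]), 'eef_rot': array([1.01214082e-03, 6.88231955e-02, 9.97628264e-01, 4.36554567e-04]), 'wrist_force': array([ 0.21457433,  0.81263693, -1.1149073 ]), 'torque': array([0.00191268, 0.02780156, 0.01810419]), 'grasp_force': 58.74436318874359, 'opening': 0.26726683729017214}
scene 0.62 [204. 158.  10.  17.] 122 mean [0.4475 0.2354 0.0968] axis [-0.058 -0.133  0.989] lean fwd deg 2.2 side -8.0 z 0.0601 0.1191
side 0.66 [300. 250.  14.  28.] 248 mean [0.45   0.2512 0.0973] axis [-0.024  0.18   0.983] lean fwd deg 2.8 side 10.1 z 0.0575 0.1225
```

View pics/g1.png

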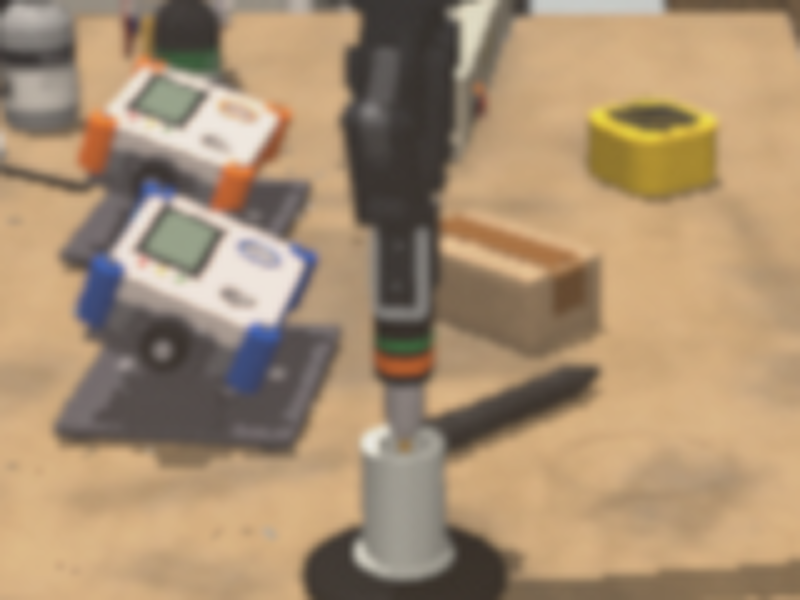

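move_arm --series '[[[0,4,0,0,0],[0,7,0,0,0],[0,10,0,0,0],[0,13,0,0,0],[0,17,0,0,0],[0,21,0,0,0],[0,25,0,0,0],[0,29,0,0,0],[0,32,0,0,0],[0,34,0,0,0]]]'

```text
time_s: 4.98
eef_pos: [0.4184, 0.2474, 0.1257]
eef_rot: [0.004, 0.069, 0.998, 0.0]
wrist_force: [3.6, -2.0, 1.5]
opening: 0.267
grasp_force: 60.1
```

Run:
```python
from ax import *
p,M,o=tool();print(p,o['wrist_force'],o['torque'],o['opening'],o['grasp_force'])
im,P,v=axis('side')
u,v=proj('side',p)[0].astype(int); C=im[v-50:v+55,u-70:u+70]
cv2.imwrite('pics/g2.png',cv2.resize(C,None,fx=5.7,fy=5.7,interpolation=cv2.INTER_CUBIC))
```

```text
[0.41838536 0.24743553 0.12571101] [ 3.58930282 -1.96531905  1.45581995] [-0.46812356 -0.73211642 -0.07029998] 0.26684939150713105 60.106433629989624
side 0.74 [313. 234.  24.  56.] 314 mean [0.4331 0.2541 0.1092] axis [-0.255  0.095  0.962] lean fwd deg 15.0 side 3.6 z 0.0637 0.1797
```

View pics/g2.png

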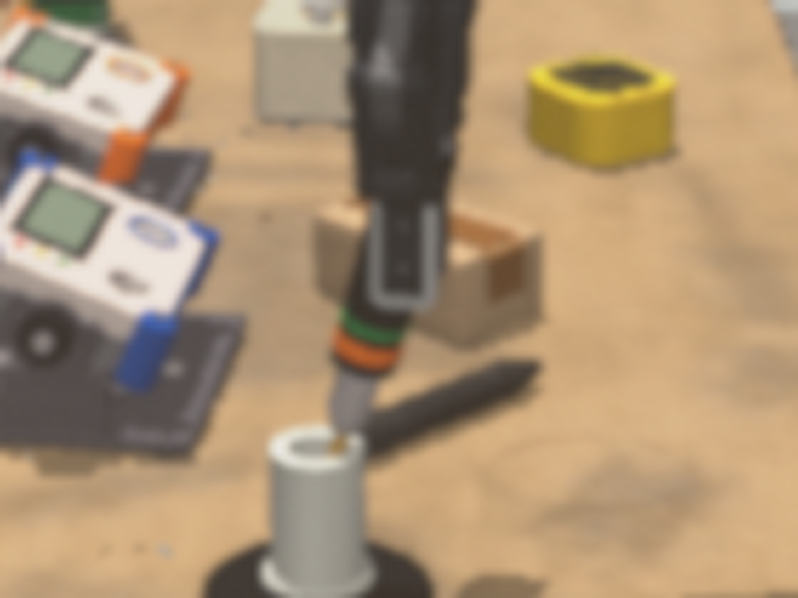

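move_arm --series '[[[0,3,0,0,0],[0,5,0,0,0],[0,5,0,0,0],[0,2,0,0,0],[0,0,0,-5,0],[0,0,0,-25,0],[0,0,0,-55,0],[0,0,0,-90,0],[0,0,0,-120,0],[0,0,0,-120,0]]]'

```text
time_s: 5.92
eef_pos: [0.4177, 0.2487, 0.2507]
eef_rot: [0.004, 0.069, 0.998, 0.002]
wrist_force: [1.1, 0.9, -0.3]
opening: 0.263
grasp_force: 60.5
```

Run:
```python
from ax import *
p,M,o=tool();print(p,M.round(3),o['wrist_force'],o['opening'],o['grasp_force'])
for n in ['side','scene']:
    im,P,v=axis(n)
    u,v=proj(n,p)[0].astype(int); C=im[v-40:v+65,u-35:u+35]
    C=cv2.resize(C,None,fx=5.7,fy=5.7,interpolation=cv2.INTER_CUBIC); L=C if n=='side' else np.hstack([L,C])
cv2.imwrite('pics/g3.png',L)
```

```text
[0.41769279 0.24867029 0.25066213] [[-0.991  0.137  0.008]
 [ 0.137  0.991  0.003]
 [-0.008  0.004 -1.   ]] [ 1.07868422  0.93966804 -0.3466479 ] 0.26290191234044086 60.52341341972351
side 0.68 [309. 185.  16.  46.] 309 mean [0.4361 0.255  0.2273] axis [-0.237  0.142  0.961] lean fwd deg 14.4 side 6.7 z 0.1816 0.2707
scene 0.47 [181. 104.  27.  40.] 180 mean [0.425  0.2383 0.2362] axis [-0.36   0.099  0.928] lean fwd deg 21.7 side 3.0 z 0.1942 0.2973
```

View pics/g3.png

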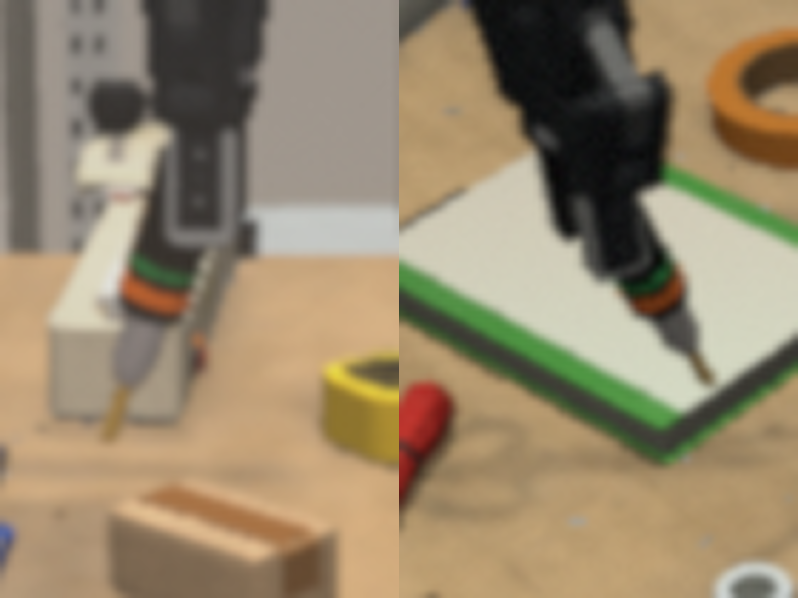

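```bash
cat > tri.py <<'E'
from h import *
def tri(us,un):
    Ps=[]
    for n in ['side','scene']:
        K,Rm,t=cal(n); Ps.append(K@np.c_[Rm,t])
    X=cv2.triangulatePoints(Ps[0],Ps[1],np.float64(us).reshape(2,1),np.float64(un).reshape(2,1)); X=X[:3,0]/X[3,0]
    print('reproj',proj('side',X)-us,proj('scene',X)-un); return X
def report(X):
    p,M,o=tool(); g=p-.019*M[:,2]; d=g-X; L=np.linalg.norm(d); d/=L
    print('tip',X.round(4),'grip',g.round(4),'len',L.round(4),'dir',d.round(3),'lean',np.degrees(np.arctan2(d@M[:,0],d[2])).round(1),'side',np.degrees(np.arctan2(d@M[:,1],d[2])).round(1))
    print('tip in tool rel tcp',((X-p)@M).round(4))
    return d
E
python3 - <<'E'
from tri import *
p=tool()[0]
o={n:proj(n,p)[0].astype(int)-[35,40] for n in ['side','scene']}
us=o['side']+np.array([108,437])/5.7-.4; un=o['scene']+np.array([311,382])/5.7-.4
X=tri(us,un); report(X)
# neck shoulder/orange ring centre too
us=o['side']+np.array([157,300])/5.7-.4; un=o['scene']+np.array([661-399,296])/5.7-.4
Y=tri(us,un); v=(Y-X)/np.linalg.norm(Y-X); print(v,np.linalg.norm(Y-X),np.degrees(np.arccos(v@np.array([-.328,.045,.944]))))
E
```

```text
reproj [[0.93646859 0.45025063]] [[ 1.05759868 -0.90662788]]
tip [0.4442 0.2374 0.1675] grip [0.414  0.2473 0.2617] len 0.0995 dir [-0.304  0.1    0.947] lean 18.5 side 3.4
tip in tool rel tcp [-0.0316 -0.0056  0.0752]
reproj [[0.59513529 0.29380847]] [[ 0.69216879 -0.60193967]]
[-0.31671659 -0.02837365  0.94809574] 0.051098515237655434 3.9632328210015335
```

move_arm --series '[[[0,-17,-36,0,0],[0,-34,-72,0,0],[0,-51,-108,0,0],[0,-68,-143,0,0],[0,-84,-179,0,0],[0,-101,-215,0,0],[0,-118,-251,0,0],[0,-135,-287,0,0],[0,-152,-323,0,0],[0,-169,-358,0,0]]]'

```text
time_s: 6.95
eef_pos: [0.5324, -0.1317, 0.2419]
eef_rot: [-0.002, 0.069, 0.998, 0.001]
wrist_force: [0.4, 1.6, -0.8]
opening: 0.264
grasp_force: 60.5
```

move_arm --series '[[[0,0,0,0,0],[0,0,0,0,0],[0,0,0,0,0],[0,0,0,0,0],[0,0,0,0,0],[0,0,0,0,0],[0,0,0,0,0],[0,0,0,0,0],[0,0,0,0,0],[0,0,0,0,0]]]'

```text
time_s: 7.78
eef_pos: [0.5335, -0.1301, 0.2444]
eef_rot: [0.0, 0.069, 0.998, -0.0]
wrist_force: [0.2, 0.2, -1.1]
opening: 0.266
grasp_force: 60.5
```

Run:
```python
from look import *
p,M,o,c,im,d=wr('w2',['orange_recorder','orange_button_top','orange_contact','probe'])
np.savez('/tmp/w2',im=im,d=d,K=c[0],R=c[1],t=c[2],p=p,M=M)
```

```text
tcp [ 0.5335 -0.1301  0.2444] M [[-0.991, 0.137, 0.0], [0.137, 0.991, -0.0], [-0.0, -0.0, -1.0]] t 7.7833 op 0.266 g 60.48209309577942 F [ 0.18  0.23 -1.08]
orange_recorder 0.92 [245. 235. 130.  95.] 9843 [[0.5387, -0.2242, 0.0446], [0.5742, -0.1675, 0.0647], [0.609, -0.111, 0.0792]]
orange_contact 0.98 [247. 234. 128.  98.] 10032 [[0.5383, -0.2248, 0.0444], [0.5742, -0.1673, 0.0646], [0.6098, -0.1106, 0.0794]]
probe 0.56 [280. 320.  74. 120.] 6944 [[0.5187, -0.1398, 0.2284], [0.5266, -0.1291, 0.295], [0.5393, -0.1194, 0.2998]]
```

View pics/w2.png

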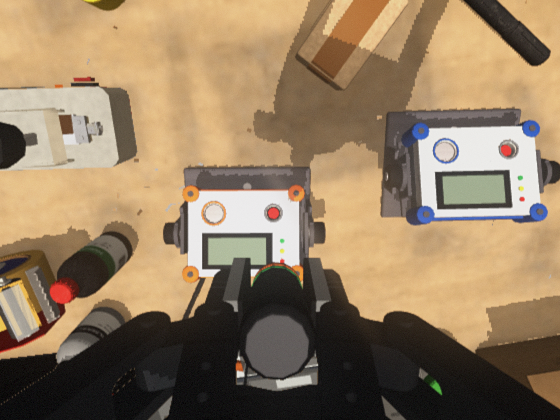

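Run:
```python
from plane import *
f=np.load('/tmp/w2.npz');c=(f['K'],f['R'],f['t']);im,d,p,M=f['im'],f['d'],f['p'],f['M']
rec=np.zeros(d.shape,bool);rec[192:272,186:304]=1
P=pts('wrist',d,rec,c);P=P[P[:,2]<.1];cc,n,k=fit(P);print('plane',cc.round(4),n.round(4),k.sum(),len(P),'slope',np.degrees(np.arccos(n[2])),'yaw',np.degrees(np.arctan2(-n[1],-n[0])))
def ray(u,v,off):
    K,Rm,t=c;r=Rm.T@np.linalg.inv(K)@[u,v,1];o=-Rm.T@t;s=((cc+off*n-o)@n)/(r@n);return o+s*r
b=im.astype(int)
red=(b[...,2]>120)&(b[...,1]<80)&(b[...,0]<80);m=np.zeros_like(red);m[200:226,260:287]=1;v,u=np.nonzero(red&m);print('red',u.mean(),v.mean(),len(u))
B=ray(u.mean(),v.mean(),-.004)
org=(b[...,2]>150)&(b[...,0]<90)&(b[...,1]<170);m[:]=0;m[199:228,199:229]=1;v,u=np.nonzero(org&m);el=cv2.fitEllipse(np.stack([u,v],1).astype(np.float32));print('ring',el)
C=ray(el[0][0],el[0][1],0)-.002*n
print('button top',B.round(4),'contact',C.round(4),'diff',(B-C).round(4),np.linalg.norm(B-C))
# display/face y axis from B-C
y=B+.004*n-(C+.002*n);print('y az',np.degrees(np.arctan2(-y[0],y[1])))
# cap
m[:]=0;m[325:358,262:295]=1;Q=pts('wrist',d,m,c);print('cap pts',np.median(Q,0).round(4))
r=ray(278,342,0)
K,Rm,t=c;z=np.median(d[332:352,268:288]);w=(np.linalg.inv(K)@[278,342,1]*z-t)@Rm;g=p-.019*M[:,2];dd=(w-g)@M;print('cap',w.round(4),'rel grip in tool',dd.round(4),'lean',np.degrees(np.arctan2(dd[0],-dd[2])),'side',np.degrees(np.arctan2(dd[1],-dd[2])))
for nm,T in(('B',B),('C',C)):print(nm,((T-p)@M*1000).round(1))
print('n in tool',(n@M).round(3))
```

```text
plane [ 0.5741 -0.1675  0.0664] [-0.3329  0.0477  0.9418] 7407 8866 slope 19.648772006570386 yaw -8.152398231473885
red 272.9438202247191 212.6067415730337 89
ring ((213.17288208007812, 212.7284393310547), (22.36488151550293, 22.639873504638672), 156.76992797851562)
button top [ 0.5639 -0.1378  0.057 ] contact [ 0.5557 -0.1932  0.059 ] diff [ 0.0082  0.0554 -0.002 ] 0.05607893648906921
y az -7.684740261483844
cap pts [ 0.5261 -0.1286  0.2972]
cap [ 0.5264 -0.1286  0.2973] rel grip in tool [ 0.0072  0.0004 -0.0339] lean 12.033097073009358 side 0.7412935705401621
B [-31.1  -3.5 187.4]
C [-30.6 -59.5 185.4]
n in tool [ 0.336  0.002 -0.942]
```

move_arm --series '[[[0,3,-0.5,10,0],[0,6,-1,25,0],[0,6,-1,40,0],[0,6,-1,55,0],[0,6,-1,68,0],[0,6,-1,80,0],[0,6,-1,88,0],[0,6,-1,93,0],[0,6,-1,93,0],[0,6,-1,93,0]]]'

```text
time_s: 8.87
eef_pos: [0.5275, -0.1305, 0.1514]
eef_rot: [0.0, 0.069, 0.998, -0.0]
wrist_force: [-0.3, -0.1, -0.6]
opening: 0.265
grasp_force: 60.5
```

Run:
```python
from ax import *
p,M,o=tool();print(p,o['wrist_force'],o['time_s'])
L=[]
for n in ['side','scene']:
    im,d=camera(n); u,v=proj(n,[.556,-.138,.075])[0].round().astype(int); print(n,u-32,v-40)
    cv2.imwrite(f'/tmp/{n}.png',im)
    L.append(cv2.resize(im[v-40:v+30,u-32:u+33],None,fx=6,fy=6,interpolation=cv2.INTER_CUBIC))
L=np.hstack(L);print(L.shape);cv2.imwrite('pics/t1.png',L)
print(((np.array([.5639,-.1378,.057])-p)@M*1000).round(1))
```

```text
[ 0.5275022  -0.13046463  0.15138282] [-0.28351213 -0.08808972 -0.5777846 ] 8.8667
side 231 156
scene 321 192
(420, 780, 3)
[-37.1  -2.3  94.4]
```

View pics/t1.png

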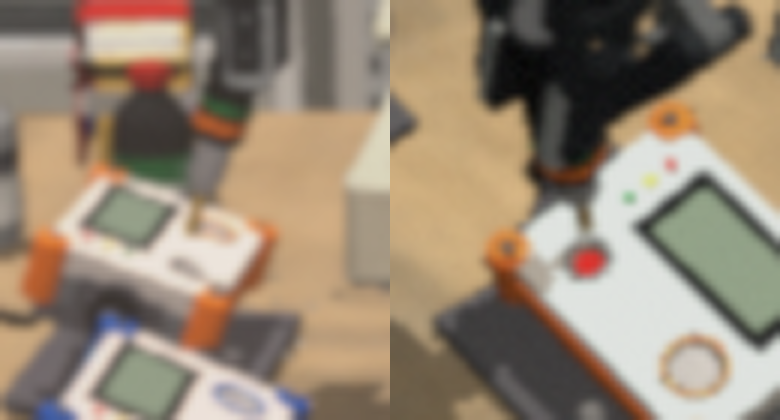

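Run:
```python
from tri import *
p,M,o=tool()
f=lambda o,q:np.array(o)+np.array(q)/6-.42
T=tri(f((231,156),(194,232)),f((321,192),(195,230)))
B=tri(f((231,156),(187,266)),f((321,192),(199,263)))
print(T,B,'tool tip rel',((T-p)@M*1000).round(1),'btn-tip tool',((B-T)@M*1000).round(1),'tri btn rel',((B-p)@M*1000).round(1))
n=np.array([-.3329,.0477,.9418])
# predicted pixels of hypothesised tip offsets
for a in [(-31.6,-2,75),(-28.5,-2,76),(-30,0,76),(-30,-4,76)]:
    X=p+M@(np.array(a)/1000); print(a,proj('side',X).round(1),proj('scene',X).round(1))
print(proj('side',[.5639,-.1378,.057]),proj('scene',[.5639,-.1378,.057]))
```

```text
reproj [[-0.05117997 -0.03312896]] [[-0.08306456  0.08660095]]
reproj [[0.16389431 0.10430628]] [[ 0.26429334 -0.27253631]]
[ 0.55675495 -0.13768297  0.08017737] [ 0.56013106 -0.14046728  0.0630623 ] tool tip rel [-29.4  -2.9  72. ] btn-tip tool [-3.7 -2.3 17.1] tri btn rel [-33.1  -5.2  89.1]
(-31.6, -2, 75) [[262.  195.4]] [[353.3 230.2]]
(-28.5, -2, 76) [[263.2 195.8]] [[352.1 231.1]]
(-30, 0, 76) [[262.4 196. ]] [[352.1 230.2]]
(-30, -4, 76) [[262.8 195.5]] [[353.3 231.4]]
[[260.48413785 202.49954386]] [[353.89855411 235.26300105]]
```

Run:
```python
from tri import *
n=np.array([-.3329,.0477,.9418]);p,M,o=tool()
B=np.array([.5639,-.1378,.057])+.004*n;C=np.array([.5557,-.1932,.059])+.002*n
for nm in ['side','scene']:print(nm,'Bface',proj(nm,B),'Cface',proj(nm,C))
for nm in ['side','scene']:
    b=cv2.imread(f'/tmp/{nm}.png').astype(int)
    o=(b[...,2]-b[...,0]>50)&(b[...,2]>120); 
    x0,y0=proj(nm,C)[0].round().astype(int); m=np.zeros_like(o);m[y0-6:y0+6,x0-9:x0+9]=1;v,u=np.nonzero(o&m);print(nm,'ring px',len(u),(u.min()+u.max())/2,(v.min()+v.max())/2,u.mean(),v.mean())
    r=(b[...,2]>130)&(b[...,1]<90);x0,y0=proj(nm,B)[0].round().astype(int);m[:]=0;m[y0-6:y0+6,x0-7:x0+7]=1;v,u=np.nonzero(r&m);print('red',len(u),u.mean() if len(u) else 0,v.mean() if len(u) else 0)
```

```text
side Bface [[260.92645427 201.17971676]] Cface [[265.56617758 194.69401055]]
scene Bface [[353.63884726 234.41657039]] Cface [[371.48087213 252.5033978 ]]
side ring px 66 268.0 194.5 269.42424242424244 192.53030303030303
red 0 0 0
scene ring px 31 371.5 252.5 371.5806451612903 252.19354838709677
red 14 353.5 235.0
```

move_arm --series '[[[0,1.2,0,0,0],[0,-0.5,0,4.7,0],[0,-2.2,0,9.4,0],[0,-3.8,0,14.1,0],[0,-4.5,0,16,0],[0,-5.2,0,18,0],[0,-5.9,0,20,0],[0,-6.5,0,21.6,0],[0,-6.9,0,22.6,0],[0,-6.9,0,22.6,0]]]'

```text
time_s: 9.8
eef_pos: [0.534, -0.1313, 0.1284]
eef_rot: [-0.0, 0.069, 0.998, 0.0]
wrist_force: [-2.0, 0.0, 0.5]
opening: 0.269
grasp_force: 60.5
```

Run:
```python
from ax import *
p,M,o=tool();print(p,o['wrist_force'],o['torque'],o['time_s'])
F=[]
L=[]
for n in ['side','scene']:
    im,d=camera(n); u,v=proj(n,[.556,-.138,.075])[0].round().astype(int); print(n,u-32,v-40)
    L.append(cv2.resize(im[v-40:v+30,u-32:u+33],None,fx=6,fy=6,interpolation=cv2.INTER_CUBIC))
    F.append(ctrl.get_obs()['wrist_force'])
print(np.round(F,2));cv2.imwrite('pics/t2.png',np.hstack(L))
```

```text
[ 0.53399829 -0.13125072  0.12843636] [-1.95521362  0.01717904  0.4511705 ] [ 0.12470871  0.31457769 -0.03933164] 9.8
side 231 156
scene 321 192
[[-2.08  0.79 -0.11]
 [-1.85  0.74  0.1 ]]
```

View pics/t2.png

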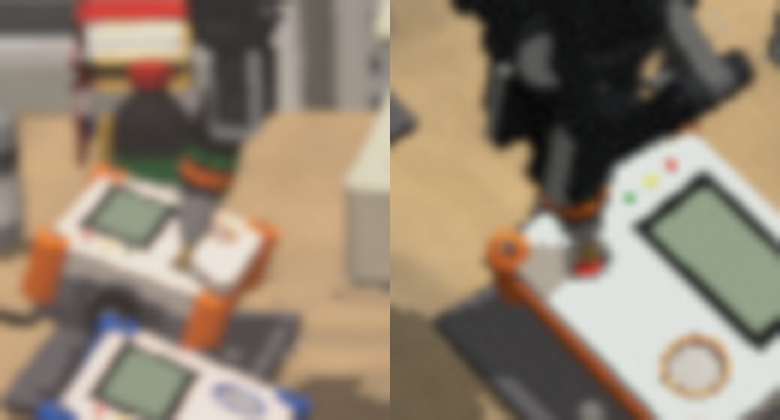

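move_arm --series '[[[0,1.2,0,0,0],[0,0.9,0,1,0],[0,0.5,0,2,0],[0,0.2,0,3,0],[0,-0.2,0,4,0],[0,-0.5,0,4.8,0],[0,-0.7,0,5.5,0],[0,-0.7,0,5.5,0],[0,-0.7,0,5.5,0],[0,-0.7,0,5.5,0]]]'

```text
time_s: 10.73
eef_pos: [0.5351, -0.1316, 0.1233]
eef_rot: [0.0, 0.069, 0.998, -0.0]
wrist_force: [-0.9, 0.2, 1.8]
opening: 0.262
grasp_force: 60.5
```

Run:
```python
from ax import *
p,M,o=tool();print(p,o['wrist_force'],o['torque'],o['time_s'])
F=[]
L=[]
for n in ['side','scene']:
    im,d=camera(n); u,v=proj(n,[.556,-.138,.075])[0].round().astype(int)
    L.append(cv2.resize(im[v-40:v+30,u-32:u+33],None,fx=6,fy=6,interpolation=cv2.INTER_CUBIC))
    F.append(ctrl.get_obs()['wrist_force'])
print(np.round(F,2));cv2.imwrite('pics/t3.png',np.hstack(L))
```

```text
[ 0.53506356 -0.13155041  0.1233345 ] [-0.88236664  0.22818998  1.77889193] [ 0.05299347 -0.05483664  0.01209259] 10.7333
[[ 0.78 -0.59  1.99]
 [ 0.24  0.24  1.84]]
```

View pics/t3.png

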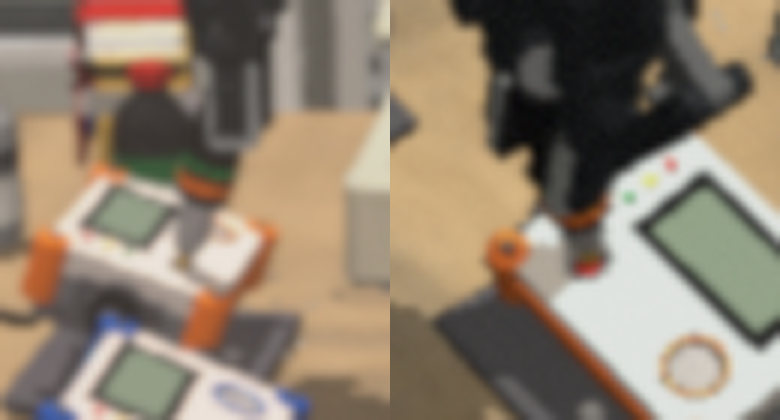

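move_arm --series '[[[0,-0.3,0,0.8,0],[0,-0.6,0,1.6,0],[0,-0.9,0,2.4,0],[0,-0.9,0,2.4,0],[0,-0.9,0,2.4,0],[0,-0.9,0,2.4,0],[0,-0.9,0,2.4,0],[0,-0.9,0,2.4,0],[0,-0.9,0,2.4,0],[0,-0.9,0,2.4,0]]]'

```text
time_s: 11.67
eef_pos: [0.5358, -0.1316, 0.1208]
eef_rot: [0.0, 0.069, 0.998, -0.0]
wrist_force: [-0.4, -0.2, 3.4]
opening: 0.264
grasp_force: 60.5
```

Run:
```python
from h import *
F=[]
for i in range(6):
    camera('wrist'); F.append(ctrl.get_obs()['wrist_force'])
p,M,o=tool();print(p,np.round(F,2),np.mean(F,0),o['time_s'])
print(((np.array([.5639,-.1378,.057])-p)@M*1000).round(1))
```

```text
[ 0.53581577 -0.13161535  0.12079308] [[ 0.21 -0.17  3.08]
 [-0.37 -0.55  2.73]
 [ 0.04 -0.14  3.2 ]
 [-0.34 -0.13  2.89]
 [-0.2  -0.43  3.23]
 [ 0.06 -0.88  3.26]] [-0.10040674 -0.38141752  3.06443475] 11.9667
[-28.7  -2.3  63.8]
```

move_arm --series '[[[0,1.7,0,-4.7,0],[0,4.2,0,-11.8,0],[0,7.5,0,-21,0],[0,10,0,-28,0],[0,10,-15,-28,0],[0,10,-30,-28,0],[0,10,-45,-28,0],[0,10,-56,-28,0],[0,7,-56,-20,0],[0,7,-56,-20,0]]]'

```text
time_s: 12.8
eef_pos: [0.5207, -0.186, 0.1396]
eef_rot: [-0.001, 0.07, 0.998, 0.001]
wrist_force: [-0.3, 0.4, -2.1]
opening: 0.264
grasp_force: 60.6
```

Run:
```python
from look import *
F=[]
p,M,o,c,im,d=wr('w9',['probe'])
for i in range(3):
    camera('side'); F.append(ctrl.get_obs()['wrist_force'])
print('F',np.mean(F,0))
C=np.array([.5557,-.1932,.059]);print('C rel',((C-p)@M*1000).round(1))
K,Rm,t=c
m=outline_of('probe','wrist')
# recheck ring position from closer wrist view
u0,v0=proj('wrist',C,c)[0];print('C px',u0,v0)
b=im.astype(int);org=(b[...,2]-b[...,0]>60)&(b[...,2]>120);mm=np.zeros_like(org);w=32;mm[max(0,int(v0)-w):int(v0)+w,int(u0)-w:int(u0)+w]=1;v,u=np.nonzero(org&mm);print(len(u),(u.min()+u.max())/2,(v.min()+v.max())/2,u.min(),u.max(),v.min(),v.max()) if len(u) else 0
im2,d2=camera('scene');b=im2.astype(int)
br=(b[...,2]-b[...,0]>25)
u1,v1=proj('scene',C)[0];print('scene C px',u1,v1)
x,y=int(u1),int(v1)
cv2.imwrite('pics/s9.png',im2)
# orange ring visible in scene and brass
print('tip est px',proj('scene',p+M@np.array([-.0313,-.002,.0748])))
```

```text
tcp [ 0.5207 -0.186   0.1396] M [[-0.99, 0.139, -0.001], [0.139, 0.99, 0.001], [0.001, 0.001, -1.0]] t 12.8 op 0.264 g 60.60963034629822 F [-0.3   0.43 -2.13]
probe 0.77 [278. 322.  76. 119.] 6830 [[0.5059, -0.1955, 0.1253], [0.5137, -0.185, 0.1902], [0.5255, -0.1753, 0.1949]]
F [ 0.11296331 -0.23742484 -1.02967704]
C rel [-35.8  -2.3  80.5]
C px 273.07129333512876 267.9158951368587
514 272.5 255.5 241 304 235 276
scene C px 371.5825597206102 252.9086748679553
tip est px [[370.25992769 252.07805463]]
```

move_arm --series '[[[0,-0.7,0,2,0],[0,-1.4,0,4,0],[0,-2,0,5.5,0],[0,-2.5,0,7,0],[0,-3,0,8.3,0],[0,-3.4,0,9.5,0],[0,-3.8,0,10.5,0],[0,-3.8,0,10.5,0],[0,-3.8,0,10.5,0],[0,-3.8,0,10.5,0]]]'

```text
time_s: 13.98
eef_pos: [0.5249, -0.1866, 0.1304]
eef_rot: [-0.0, 0.069, 0.998, 0.0]
wrist_force: [-0.5, 0.9, 2.0]
opening: 0.265
grasp_force: 60.6
```

```bash
cat > ff.py <<'E'
from ax import *
F=[];T=[]
for i in range(8):
    im,d=camera('scene' if i%2 else 'side'); o=ctrl.get_obs();F.append(o['wrist_force']);T.append(o['torque'])
p,M,o=tool();print(p,np.round(np.mean(F,0),2),np.std(F,0).round(2),np.mean(T,0).round(3),o['time_s'],o['grasp_force'],np.abs(o['dq']).max())
C=np.array([.5557,-.1932,.059]);print('C rel',((C-p)@M*1000).round(1))
axis('side');axis('scene')
for n in ['scene','side']:print(n,'C',proj(n,C),'tip est (nose out)',proj(n,p+M@np.array([-.0315,-.002,.0766])))
E
python3 ff.py
```

```text
[ 0.5248907  -0.18657621  0.13027209] [-1.2   0.81  1.59] [0.35 0.76 0.37] [0.238 0.269 0.045] 14.3833 60.591609477996826 0.0018984039774010632
C rel [-31.4  -2.3  71.3]
side 0.64 [274. 172.  18.  41.] 125 mean [ 0.5417 -0.18    0.108 ] axis [-0.316  0.111  0.942] lean fwd deg 19.2 side 4.0 z 0.0671 0.1823
scene 0.76 [368. 236.  16.  37.] 207 mean [ 0.5231 -0.1888  0.1459] axis [-0.306  0.06   0.95 ] lean fwd deg 18.2 side 1.1 z 0.0574 0.1938
scene C [[371.58255972 252.90867487]] tip est (nose out) [[371.07437538 254.33349407]]
side C [[265.35016173 195.33486875]] tip est (nose out) [[265.36173412 197.21075051]]
```

```bash
python3 -c "
from bench import order; print(order.hand_in())"
```

```text
the job is handed in; nothing more can be done
None
```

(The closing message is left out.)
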